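# Open the splash guard of a bottle shaker

## Robot

A 7-joint arm with a two-finger parallel gripper is mounted at the origin on the work surface. World frame = base frame: x ahead of the robot, y to its left, z up, the work surface at z = 0. Lengths are in mm, angles in rad, forces in N, time in s.
With the tool pointing down it reaches from about 400 to 875 mm from the base axis. Payload 6.5 kg.
Tool frame: the origin (TCP) lies at the very end of the fingers, on their centre line; the grasp point (between the pads) lies 19 mm behind it; x points along the fingers, y is the direction in which the jaws open and shut, and the axes are right-handed (so a half turn about x gives the same grasp; the last joint's range is limited). The gripper opens to 88 mm and grips with 3 to 60 N. Pads are 18 mm wide; open, the fingers measure 123 mm over their backs; the gripper's body (75 mm by 187 mm) begins 45 mm behind the grasp point.
Start: joints at [1.125, 0.536, -0.004, 1.538, 0.003, 1.067, -0.071], TCP at [240.973, -603.674, 238.716] pointing down, gripper open.
Joint ranges: [-2.7, 2.7], [-0.37, 2.16], [-1.27, 1.26], [0.24, 2.4], [-1.31, 4.45], [0.19, 1.91], [-2.76, 2.76]. Speed limits (rad/s): [2.39, 2.39, 3.14, 3.14, 3.14, 3.14, 3.14].

## Interface

Orientations are given as a unit quaternion [w, x, y, z].
In Python, from plant import * gives the robot as it stands.
- The arm moves only by the tool servo_tool, never from a script. Its argument "commands" is a list of rows, each a list of 6 numbers: the shift along the tool's x, y, z in cm, then the turn, a rotation vector about the tool's x, y, z in rad. In form: [[tx, ty, tz, ax, ay, az], ...]. A call has 1 to 12 rows; each row is the pose to reach, as a shift and turn from the pose commanded when the call began, along the tool's axes at that moment; what a row does not reach only later rows make up. A row lasts 1/10 s, in which the tool goes at most 50 mm and 8.59 degrees, less where a joint would pass 70% of its speed; a pose out of reach is approached as far as the arm can. A call with a gripper value outside its range is refused whole. "hand" is the gripper command: -1 is shut, 1 is fully open, values between are in proportion, set as the call begins (left out, the last holds). The fingers move at their own pace and stop on an object; the grip force is fixed at half the most. Time passes only in rows, so rows that repeat a pose let the fingers close. It gives the time, the measured TCP pose, the force and the opening at its end, in the units of the state.
- read_state(): the state, without advancing time (a new reading comes with each control period).
- read_camera(name): name is "side" or "top" or "wrist"; returns a dict with "color" (480x640x3 uint8, red, green, blue), "depth" (480x640 float32, mm along the optical axis (not along the pixel's ray), 0 where there is no reading), "fovy" (degrees; the focal length in pixels is half the picture's height over the tangent of half this angle, whatever the lens; pixels are square), "cx", "cy" (the principal point, pixels), "k1" (the pictures are not rectified: a ray, as slopes to the right and down, at radius r is drawn at 1 + k1 r^2 times it, then the intrinsics apply), "R" (3x3) and "t" (3): a world point X has camera coordinates R X + t. Camera axes: x right, y down, z forward; pixel columns grow to the right and rows downward; lengths in mm; the calibration is good to about 2 mm. A picture is of the moment at which its call begins.
- close_job(): hands the job in, once; it reports no verdict.
The state is a dict: "time_s": time; "joint_pos": joint angles; "dq": joint speeds; "tau": joint torques, N m; "tcp_pos": TCP position; "orientation": TCP orientation; "ft_force": force on the tool from outside, world axes, zero at the start; "wrist_torque": the same for the moment, N m; "gripper_width": finger opening in mm.
Only numpy, scipy, OpenCV 4.12 (cv2) and the standard library are available. Lean on these libraries where they do the work, as an engineer would, in place of code of your own. Each camera call takes 0.05 s, during which the arm holds its last target.

## Task

The shaking run is over: open the front gate of the shaker's splash guard so that its bottles can be unloaded. Lift the latch bar by its knob until it is level with the mouth of its keeper, draw it out through the mouth gently and by feel, never forcing it against the lip, the hood or the post, then swing the gate smoothly round to its open stop, let the bar back down and let go. Leave the glassware and bottles on the bench standing where they are.

Things in the scene. Friction and masses are not known exactly. Their poses are not given: they have to be found in the camera images.
- shaker: Bench-top bottle shaker, white base 280 x 300 x 85 high, with a clear splash guard, its clear cover 242 over the table. Origin: centre of its underside; x points to its rear, y to its left as one faces it, z up. The gate closes its front (-x) side; hinge on the left, latch on the right. Fixed to the table. Three bottles are clamped on its platform.
- post: Fixed aluminium latch post, 24 x 24, 173 high, origin at its foot, axes as the shaker's. On its front sits the keeper, a C bracket 16 wide along y: hood with a springy rubber pad (3 N/mm over 2 mm) above, lip in front, mouth 17 high from lip top to pad, lip face 4 before the bar. Its slotted holes let it sit anywhere +-10 mm up or down; this pose does not show it.
- gate (a joint): Angle of the gate about its upright hinge, rad: 0 shut, grows as the free edge swings out to the shaker's front, stop at 1.5. It stays where it is left. Gate 204 wide, 145 high, 12 thick, top 235 over the table. The bar is out of the keeper beyond about 0.1.
- latch (a joint): Angle of the latch bar on the gate, rad: 0 resting level in its guide staple, grows as its free end is lifted, limit 0.24; it falls back by its own weight. The keeper is 187 mm from the pivot, the knob 140 mm. At rest the bar's underside is 3 to 23 mm below the lip's top at the keeper, its top 8 to 28 mm below the hood's pad, depending on the keeper's height.
- gate_hinge (a point): Point on the gate's upright hinge axis, level with the gate's top edge (235 over the table). Turns with the gate: its y axis points from the free edge to the hinge, its x axis through the gate to the rear.
- latch_pivot (a point): Pivot of the latch bar on the gate's front face, 40 mm from the hinge axis towards the free edge and 15 mm before the gate's mid plane; the pin lies along the gate's x axis. Bar: flat steel 8 thick, 12 high, about 200 from pivot to free end, some 0.2 kg.
- knob (a point): Middle of the grip of the lift knob on the latch bar: upright black barrel 22 to 24 mm in diameter, 48 high, 22 mm of it above this point; the point is 58 mm above the bar's mid line and 38 mm above the gate's top edge, 140 mm from the latch pivot, 180 mm from the hinge axis. Axes turn with gate and bar: x through the gate to the rear, y to the hinge, z up.
- flask_right: Translucent bottle, white cap, 68 diameter, 125 high, on the table right of the shaker. Upright; origin at the centre of its underside. Leave it standing.
- vial_right: Amber vial, black cap, 38 diameter, 62 high, on the table before the shaker's right corner. Upright; origin at the centre of its underside. Leave it standing.
- flask_left: Clear glass bottle, blue cap, 72 diameter, 135 high, on the table left of the shaker's front. Upright; origin at the centre of its underside. Leave it standing.
- jar_left: Amber jar, white cap, 56 diameter, 70 high, on the table in front of the shaker, left of where the gate swings. Upright; origin at the centre of its underside. Leave it standing.
- beaker: Empty glass beaker, 64 diameter, 85 high, on the table in front of the shaker, to the right. Upright; origin at the centre of its underside. Leave it standing.

How it is judged (in metres and radians):
On the way, in this order (a step that is already met when the one before it is completed fails the run):
1. the latch bar is raised while the gate is still shut (value of joint latch above 0.02 rad and value of joint gate below 0.04 rad), for 0.1 s.
2. the bar is out of the keeper: the gate has swung out 0.2 rad (value of joint gate above 0.2 rad), for 0.1 s.
At the end, for the whole second after the job is handed in: The gate stands open by more than 1.35 rad (its stop is at 1.5 rad) and at rest, the latch bar hangs back down in its guide (below 0.03 rad), and the robot has let go (value of joint gate above 1.35 rad and velocity of joint gate between -0.05 and 0.05 rad/s and value of joint latch below 0.03 rad); the robot touches nothing.
It fails at once if the latch post or its keeper is loaded with more than 10 N (contact force between post and anything else above 10 N).
It fails at once if the gate is flung faster than 2 rad/s (velocity of joint gate above 2 rad/s).
It fails at once if a bottle, vial, jar or beaker on the bench is shifted more than 20 mm (distance of any of flask_right, vial_right, flask_left, jar_left, beaker from where it was at the start of the episode above 0.02 m).
It also fails if it takes over 64 s, if anything falls off the work surface, if the arm or the gripper's body presses on something with over 40 N, if the wrist force passes 120 N, or if a joint passes its speed limit or range.

## Working session

There is one attempt and no reset: what is moved stays moved. The work goes in short steps, Python scripts to look and compute and a tool call to move; the robot and the scene stay as the last step left them, time stands still between calls to the robot, and variables do not carry over. Pictures are saved under pics/ and viewed, and the job is handed in when it is done.

Besides the shell and the picture viewer there is one more tool, called after "Emit:" by a JSON object that holds its "fn" and its "kwargs", one argument or row to a line. servo_tool: Moves the arm, as the interface text tells. Its arguments: {"type":"object","properties":{"commands":{"type":"array"},"hand":{"type":"number"}},"required":["commands"]}

```bash
mkdir -p pics; ls; cat > h.py <<'E'
import numpy as np, cv2
from plant import *
def save(name,fn):
    c=read_camera(name); cv2.imwrite('pics/'+fn,c['color'][:,:,::-1]); np.save('pics/'+fn[:-4]+'.npy',c,allow_pickle=True); return c
def load(fn): return np.load('pics/'+fn+'.npy',allow_pickle=True).item()
def ray(c,u,v):
    f=240/np.tan(np.radians(c['fovy'])/2)
    K=np.array([[f,0,c['cx']],[0,f,c['cy']],[0,0,1.]])
    p=cv2.undistortPoints(np.array([[[u,v]]],float),K,np.array([c['k1'],0,0,0,0.]))[0,0]
    R=np.array(c['R']);t=np.array(c['t'])
    return -R.T@t, R.T@np.array([p[0],p[1],1.])
def onz(c,u,v,z):
    o,d=ray(c,u,v); return o+d*(z-o[2])/d[2]
def dep(c,u,v):
    o,d=ray(c,u,v); return o+d*c['depth'][int(v),int(u)]
def proj(c,X):
    R=np.array(c['R']);t=np.array(c['t']);f=240/np.tan(np.radians(c['fovy'])/2)
    x=R@np.array(X,float)+t; s=x[:2]/x[2]; k=1+c['k1']*(s@s); return f*s*k+[c['cx'],c['cy']]
E
python3 - <<'E'
from h import *
s=read_state();print(s)
for n in('side','top','wrist'):
    c=save(n,n+'0.png');print(n,c['fovy'],c['k1'],-np.array(c['R']).T@c['t'],c['depth'].max())
E
```

```text
pics
{'time_s': 0.0, 'joint_pos': array([ 1.12478715,  0.53716235, -0.00444108,  1.53884856,  0.00258919,
        1.06730915, -0.0712031 ]), 'dq': array([-0.00148524,  0.00189616,  0.00081295,  0.00030374,  0.00144879,
        0.00097765, -0.0003257 ]), 'tau': array([ 5.51187786e-04, -5.70979214e+01,  9.91076790e-01, -2.51601756e+01,
       -5.63471485e-02,  1.78275449e-02,  1.88830786e-04]), 'tcp_pos': array([ 240.7455185 , -603.11592807,  237.85110336]), 'orientation': array([-0.13291123, -0.69423511, -0.13408858,  0.6945448 ]), 'ft_force': array([ 0.0679423 , -1.10280567,  0.24168129]), 'wrist_torque': array([-0.00962842,  0.06578368,  0.03756187]), 'gripper_width': 87.85879509744508}
side 51.77552710531772 -0.07151740764346042 [ 316.96258986 -582.91050079  832.05747259] 3137.033
top 51.17779867229447 -0.051638139345568844 [ 470.8841399    37.65835505 1024.07313095] 1956.6321
wrist 63.226564773992855 -0.0413993850758429 [ 317.94004414 -573.27022754  384.16362893] 1492.1146
```

View pics/side0.png

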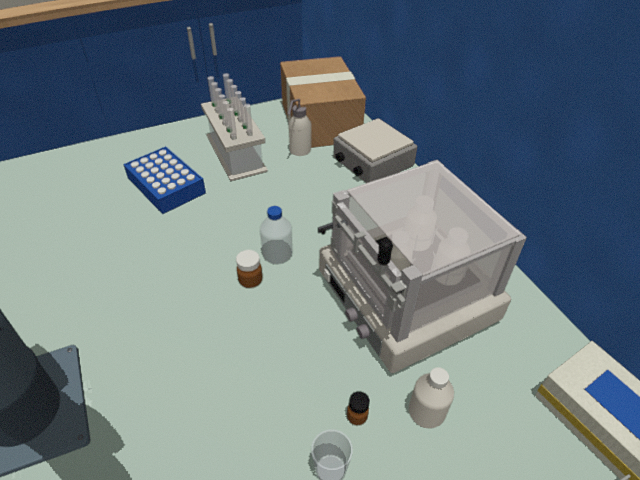

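View pics/top0.png

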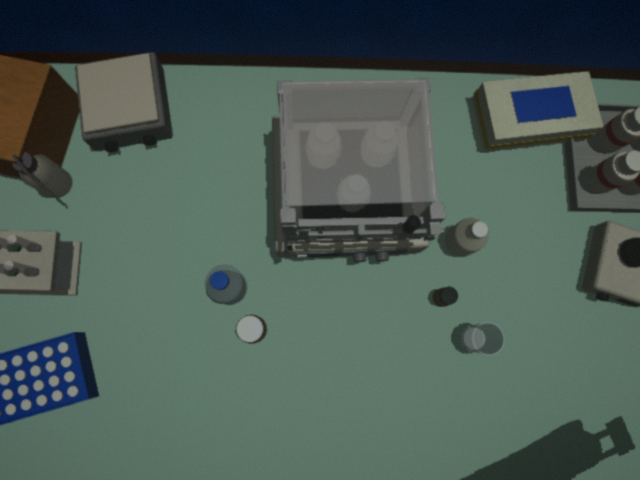

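View pics/wrist0.png

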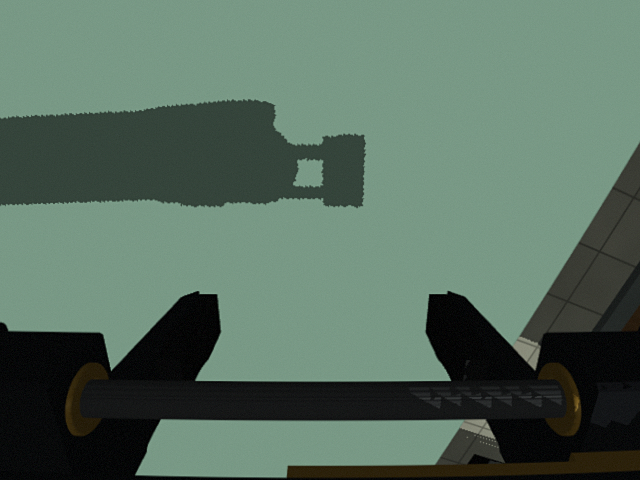

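```bash
python3 - <<'E'
from h import *
a=cv2.imread('pics/side0.png')[170:370,310:530];cv2.imwrite('pics/side0c.png',cv2.resize(a,None,fx=3,fy=3,interpolation=cv2.INTER_CUBIC)[:600])
a=cv2.imread('pics/top0.png')[180:280,260:460];cv2.imwrite('pics/top0c.png',cv2.resize(a,None,fx=4,fy=4,interpolation=cv2.INTER_CUBIC))
s=load('side0');t=load('top0')
for n,c,b in(('s',s,(370,230,400,275)),('t',t,(395,205,430,240))):
    m=(c['color'].max(2)<30).astype(np.uint8); x0,y0,x1,y1=b
    k=np.zeros_like(m);k[y0:y1,x0:x1]=m[y0:y1,x0:x1]
    N,l,st,ce=cv2.connectedComponentsWithStats(k); print(n,st[1:],ce[1:])
E
```

```text
s [[377 237  15  28 237]] [[383.99578059 251.78902954]]
t [[395 205   7  11  68]
 [403 217  17  16 112]
 [413 217   4   3   4]] [[397.64705882 210.14705882]
 [408.92857143 226.15178571]
 [414.5        217.75      ]]
```

View pics/side0c.png

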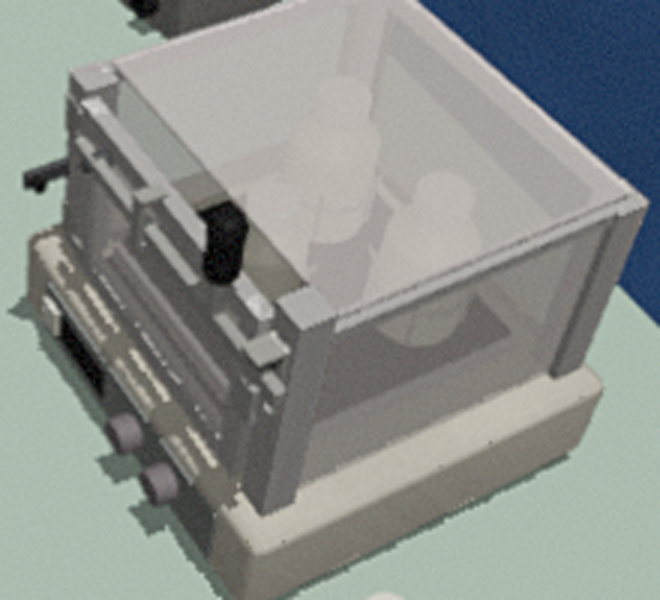

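View pics/top0c.png

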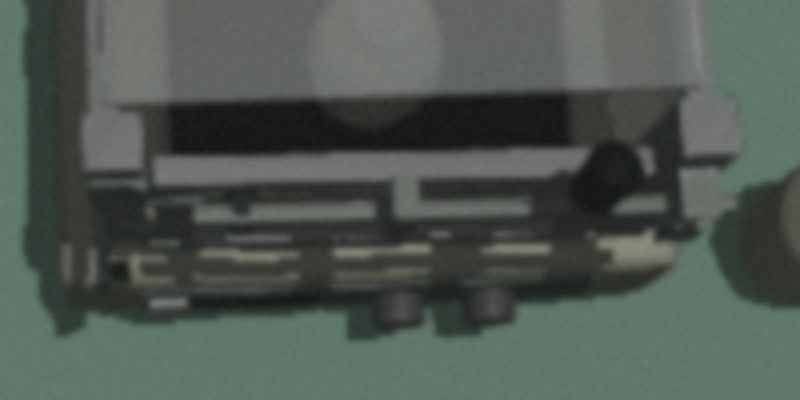

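```bash
python3 - <<'E'
from h import *
s=load('side0');t=load('top0')
print('knob side mid',onz(s,384.3,251,271)); print('knob top top',onz(t,413.3,222,295)); 
for u,v in((384,250),(384,240),(386,255)): print('dep',dep(s,u,v))
# gate top edge front/ hinge : top crop pts
P=lambda u,v:(260+u/4,180+v/4)
for n,p,z in (('gate top L front',(155,183),235),('gate topL rear',(155,157),235),('gate topR',(655,150),235),('post TL',(683,92),235),('postR',(742,155),235)):
    print(n,onz(t,*P(*p),z))
Q=lambda u,v:(310+u/3,170+v/3)
for n,p,z in (('gate top L front',(85,102),235),('gate R end top',(270,318),235),('gate rear R',(272,305),235),('guard post top front-corner',(300,330),242),('R',(337,318),242),('left post front top',(72,80),242),('cover rear right',(645,205),242)):
    print(n,onz(s,*Q(*p),z), dep(s,*Q(*p)))
E
```

```text
knob side mid [ 642.67811766 -127.92645526  271.        ]
knob top top [ 639.04250367 -125.78468333  295.        ]
dep [ 634.4156812  -138.30743467  286.36638278]
dep [ 640.69708832 -125.77144947  294.3569628 ]
dep [ 640.57628715 -136.9215749   271.25238224]
gate top L front [643.41873865  46.895323   235.        ]
gate topL rear [654.14259739  47.07826898 235.        ]
gate topR [ 660.7293309  -156.67951585  235.        ]
post TL [ 685.42270663 -169.0340786   235.        ]
postR [ 659.31323596 -192.69735815  235.        ]
gate top L front [646.36323054  43.31522575 235.        ] [646.61749604  43.79861158 234.53912925]
gate R end top [ 658.60801105 -158.29067016  235.        ] [ 660.06480207 -156.48007262  232.45412082]
gate rear R [ 664.49102354 -150.64299077  235.        ] [718.71284415 -83.20007355 141.84634685]
guard post top front-corner [ 664.74462181 -177.09203039  242.        ] [ 657.16852973 -185.93238964  254.85382607]
R [ 687.34915958 -178.03144248  242.        ] [ 688.48759026 -176.78699472  240.1863826 ]
left post front top [644.4167595   58.39442532 242.        ] [649.35069202  68.05732022 233.10927873]
cover rear right [ 900.88819084 -178.63880236  242.        ] [ 907.18484649 -174.27941194  235.63722243]
```

```bash
cat >> h.py <<'E'
from scipy.spatial.transform import Rotation as Ro
def TR(s):
    q=s['orientation']; return Ro.from_quat([q[1],q[2],q[3],q[0]]).as_matrix()
def totool(s,p,Rt=None):
    R=TR(s); d=R.T@(np.array(p)-s['tcp_pos'])/10
    rv=Ro.from_matrix(R.T@Rt).as_rotvec() if Rt is not None else np.zeros(3)
    return np.round(d,2),np.round(rv,3)
def down(yaw,sgn=1): # tool x=-z, tool y = sgn*(cos,sin)
    x=np.array([0,0,-1.]);y=sgn*np.array([np.cos(yaw),np.sin(yaw),0]);return np.stack([x,y,np.cross(x,y)],1)
E
python3 - <<'E'
from h import *
s=read_state();print(TR(s).round(3))
for y in(.03,):
  for sg in(1,-1): print(totool(s,[640,-127,400],down(y,sg)))
# gate strip line fit in top
t=load('top0');g=t['color'].astype(int).mean(2)
for u in range(300,425,12):
    col=g[205:250,u].round().astype(int);print(u,col)
E
```

```text
[[-0.001  0.371 -0.929]
 [ 0.001 -0.929 -0.371]
 [-1.    -0.001  0.   ]]
(array([-16.16, -29.45, -54.73]), array([-1.221e+00, -1.000e-03,  1.000e-03]))
(array([-16.16, -29.45, -54.73]), array([1.921e+00, 1.000e-03, 1.000e-03]))
300 [ 92  65  54  52  52  51  51  50  50  52  51  51  54  65  98 110 115 116
 118 116 109  76  49  44  50  58  51  43  39  40  40  41  39  41  50  71
  65  53  69  90  78  60  55  63  85]
312 [ 62  34  26  21  24  27  25  25  23  22  25  24  26  47  94 112 114 116
 118 114 103  72  49  56  51  54  79  97 109 108  81  54  49  50  50  56
  62  91 106  86  61  56  55  63  80]
324 [ 51  32  24  23  24  26  26  25  25  24  23  24  26  51  90 110 114 117
 118 108  85  54  44  46  41  55  83 100 109 106  74  50  48  68  93  75
  52  68 105 115  87  62  56  62  77]
336 [ 42  26  24  24  26  27  25  24  24  24  25  24  35  69 101 112 116 117
 116 111  79  52  46  49  48  63  88 105 108  96  64  49  50  49  49  44
  45  52  58  58  57  59  54  54  53]
348 [ 56  47  47  44  50  44  36  29  25  24  20  26  47  91 108 114 113 116
 115 105  74  50  52  50  54  82  98 108 11
[... 449 characters left out ...]
 26  26  23  25  24  24  25  23  23  26  25  36  69  99 108 111 114 115
 108  77  50  42  42  48  66  88 101 106  90  61  51  50  60  83  66  68
 105 118  89  65  56  64  78  70  62]
396 [ 20  24  25  24  26  24  23  24  24  26  25  47  89 109 112 111 111 114
 104  73  48  42  41  40  42  43  45  44  41  43  46  50  48  49  49  66
 104 113  86  62  53  57  63  52  44]
408 [56 56 57 56 55 55 56 55 56 53 53 52 48 39 28 28 26 25 22 25 26 24 22 23
 26 23 25 25 31 38 40 42 51 70 69 66 66 61 57 57 58 54 52 48 52]
420 [ 70  68  71  71  69  69  68  66  62  54  50  68  89  94  84  70  61  51
  41  37  30  37  40  57  83  99 106  92  63  42  42  42  52  78 116 129
 135 133 128 119 104  87  68  51  45]
```

```bash
python3 - <<'E'
from h import *
s=read_state();t=load('top0')
r=[];f=[]
for u,v in((312,218.4),(324,218.4),(336,218),(348,217.6),(360,217.5),(372,217.4),(384,217),(396,216.5)): r.append(onz(t,u+0,v,235))
for u,v in((312,226.1),(324,225.4),(336,225.2),(348,225.1),(372,224.4),(384,224.2),(396,224)): f.append(onz(t,u,v,235))
for a in(r,f): a=np.array(a);p=np.polyfit(a[:,1],a[:,0],1);print(p,np.polyval(p,[47,-157]))
print(totool(s,[420,-270,360],down(.03)))
R=down(.03);R2=R@Ro.from_rotvec([0,0,.6]).as_matrix();print(totool(s,[420,-270,360],R2))
E
```

```text
[-4.05444870e-02  6.56745899e+02] [654.84030829 663.11138364]
[-4.10465886e-02  6.44622158e+02] [642.69296836 651.06647244]
(array([-12.17, -24.32, -29.  ]), array([-1.221e+00, -1.000e-03,  1.000e-03]))
(array([-12.17, -24.32, -29.  ]), array([-1.183,  0.365,  0.524]))
```

Emit:
{"fn": "servo_tool", "kwargs": {
  "commands": [
    [-12, 0, 0, 0, 0, 0],
    [-12, -8, -10, -0.2, 0, 0],
    [-12.2, -17, -20, -0.5, 0, 0],
    [-12.2, -24.3, -29, -0.9, 0, 0],
    [-12.2, -24.3, -29, -1.22, 0, 0],
    [-12.2, -24.3, -29, -1.22, 0, 0],
    [-12.2, -24.3, -29, -1.22, 0, 0],
    [-12.2, -24.3, -29, -1.22, 0, 0],
    [-12.2, -24.3, -29, -1.22, 0, 0],
    [-12.2, -24.3, -29, -1.22, 0, 0],
    [-12.2, -24.3, -29, -1.22, 0, 0],
    [-12.2, -24.3, -29, -1.22, 0, 0]
  ]
}}

```text
time_s: 1.35
tcp_pos: [419.3, -271.9, 360.3]
orientation: [0.506, 0.493, 0.506, -0.494]
ft_force: [0.1, 0.7, -0.0]
gripper_width: 88.2
```

Emit:
{"fn": "servo_tool", "kwargs": {
  "commands": [
    [0, 0, 0, 0, 0, 0.15],
    [0, 0, 0, 0, 0, 0.3],
    [0, 0, 0, 0, 0, 0.45],
    [0, 0, 0, 0, 0, 0.6],
    [0, 0, 0, 0, 0, 0.6],
    [0, 0, 0, 0, 0, 0.6]
  ]
}}

```text
time_s: 1.95
tcp_pos: [417.8, -272.2, 359.8]
orientation: [0.628, 0.622, 0.338, -0.323]
ft_force: [0.2, 0.7, 0.2]
gripper_width: 88.1
```

```bash
python3 - <<'E'
from h import *
c=save('wrist','w1.png');s=read_state();print(s['joint_pos'],TR(s).round(2),-np.array(c['R']).T@c['t'])
E
```

```text
[ 1.06214786 -0.04112069 -0.30515316  2.12878177 -0.66972483  0.71682131
  1.21911032] [[ 0.56  0.83  0.02]
 [ 0.01  0.02 -1.  ]
 [-0.83  0.56 -0.  ]] [ 334.34050658 -192.41772003  480.70829018]
```

View pics/w1.png

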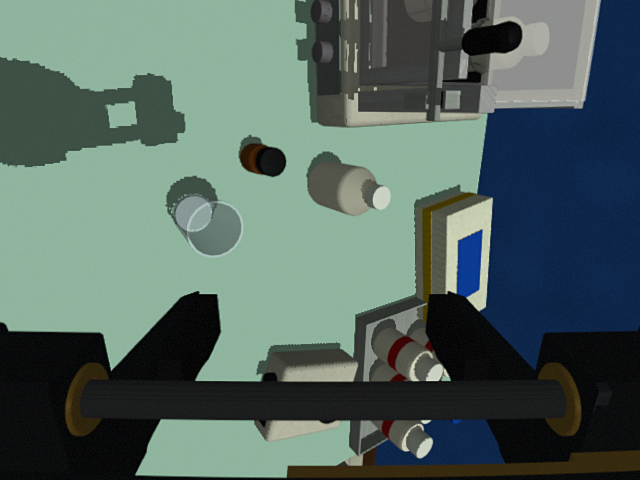

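```bash
python3 - <<'E'
from h import *
a=cv2.imread('pics/w1.png')[0:140,360:520];cv2.imwrite('pics/w1c.png',cv2.rotate(cv2.resize(a,None,fx=4,fy=4,interpolation=cv2.INTER_CUBIC),cv2.ROTATE_90_COUNTERCLOCKWISE))
s=read_state();print(totool(s,[570,-265,265],down(.03)@Ro.from_rotvec([0,0,.9]).as_matrix()))
E
```

```text
(array([16.4 ,  7.11, -0.3 ]), array([-0.004,  0.003,  0.301]))
```

View pics/w1c.png

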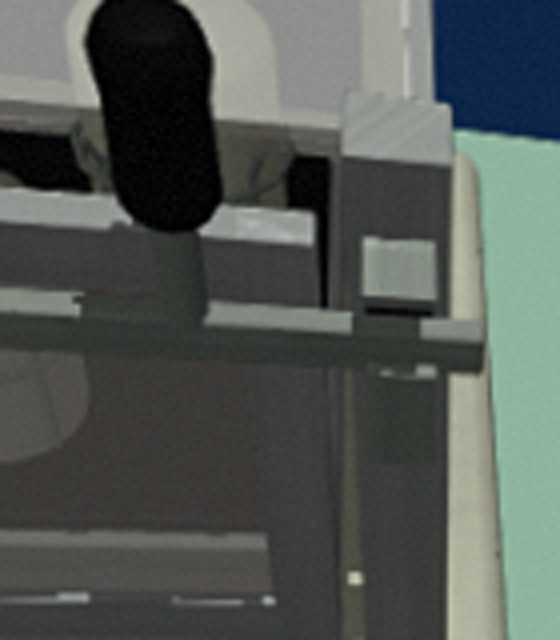

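Emit:
{"fn": "servo_tool", "kwargs": {
  "commands": [
    [4, 2, 0, 0, 0, 0.1],
    [8, 4, 0, 0, 0, 0.2],
    [12, 6, 0, 0, 0, 0.3],
    [16.4, 7.1, 0, 0, 0, 0.3],
    [16.4, 7.1, 0, 0, 0, 0.3],
    [16.4, 7.1, 0, 0, 0, 0.3],
    [16.4, 7.1, 0, 0, 0, 0.3]
  ]
}}

```text
time_s: 2.7
tcp_pos: [570.2, -278.1, 281.2]
orientation: [0.664, 0.666, 0.258, -0.222]
ft_force: [0.0, -0.9, -0.1]
gripper_width: 88.3
```

```bash
python3 - <<'E'
from h import *
c=save('wrist','w2.png');s=read_state();print(s['joint_pos'],TR(s).round(2),-np.array(c['R']).T@c['t'])
E
```

```text
[ 1.42172245  0.44299564 -0.93452035  2.11241827 -1.30432681  0.19189677
  1.93820582] [[ 0.77  0.64  0.05]
 [ 0.05  0.02 -1.  ]
 [-0.64  0.77 -0.02]] [ 455.02267927 -203.46644105  376.40877843]
```

View pics/w2.png

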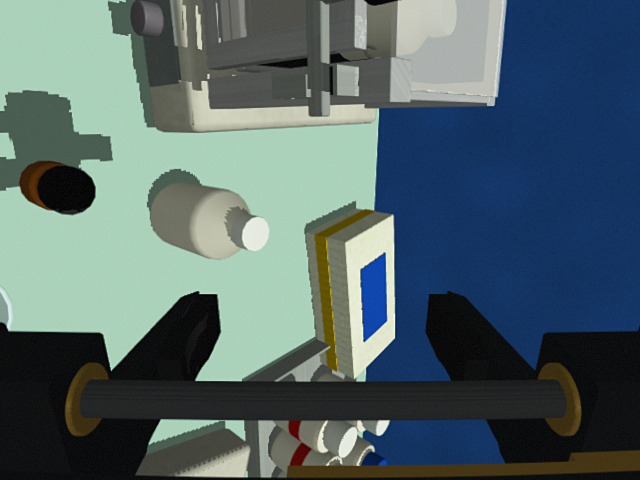

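```bash
python3 - <<'E'
from h import *
a=cv2.imread('pics/w2.png')[0:125,290:420];a=cv2.rotate(cv2.resize(a,None,fx=5,fy=5,interpolation=cv2.INTER_CUBIC),cv2.ROTATE_90_COUNTERCLOCKWISE);cv2.imwrite('pics/w2c.png',a[50:650])
E
```

```text
(no output)
```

View pics/w2c.png

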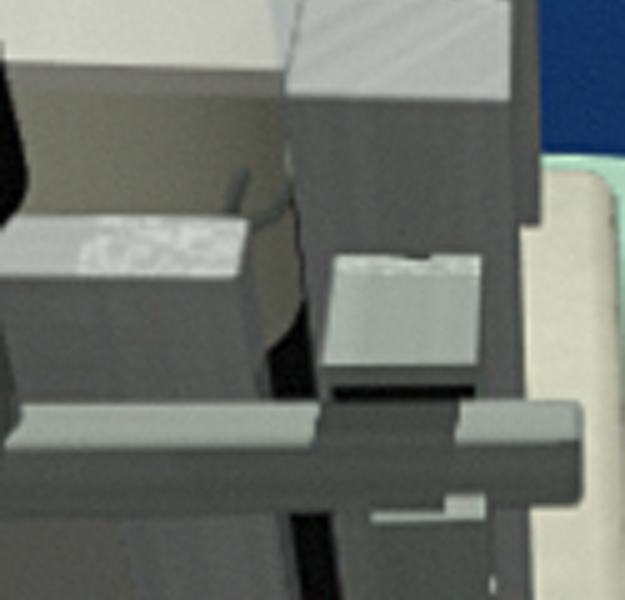

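```bash
cat >> h.py <<'E'
def onplane(c,u,v,off,g=0.041,b=650.68):
    # gate frame: n=(cos g, sin g), midplane passes (b,0)
    n=np.array([np.cos(g),np.sin(g),0]); o,d=ray(c,u,v); k=n@[b,0,0]+off
    return o+d*(k-n@o)/(n@d)
E
python3 - <<'E'
from h import *
c=load('w2')
P=lambda col,r:(290+(599.5-r)/5-.5+.0,col/5)
for n,p,off in (('bar top front',(520,443),-19),('bar bot front',(560,506),-19),('bar top front L',(200,447),-19),('bar bot front L',(100,513),-19),('bar top rear',(520,402),-11),
  ('gate top front',(200,277),-6),('gate top rear',(200,217),6),('lip rear top',(467,493),-23),('lip front top',(420,521),-28),('hood front top',(400,365),-24),('hood front bot',(400,385),-24),('hood rear',(400,257),0),('bar end',(580,470),-19)):
    q=onplane(c,*P(*p),off);print(n,q.round(1), )
E
```

```text
bar top front [ 639.4 -189.   221.3]
bar bot front [ 639.6 -193.4  211.3]
bar top front L [ 638.  -154.4  221.4]
bar bot front L [ 637.5 -142.7  211.7]
bar top rear [ 647.4 -188.6  221.1]
gate top front [ 651.  -153.9  235.6]
gate top rear [ 662.9 -151.9  235.7]
lip rear top [ 635.2 -183.2  217.2]
lip front top [ 630.  -178.5  217.5]
hood front top [ 633.9 -177.2  236.9]
hood front bot [ 633.9 -177.   234.1]
hood rear [ 657.8 -174.7  234.5]
bar end [ 639.7 -195.8  217. ]
```

```bash
python3 - <<'E'
from h import *
c=load('w1')
m=(c['color'].max(2)<28).astype(np.uint8);k=np.zeros_like(m);k[10:65,445:535]=m[10:65,445:535]
N,l,st,ce=cv2.connectedComponentsWithStats(k);print(st[1:],ce[1:])
for p in ce[1:]: print(onplane(c,*p,-15))
for u,v in((500,38),(515,35.5),(475,40.5)): print(onplane(c,u,v,-15-9), dep(c,u,v))
g=0.041;n=np.array([np.cos(g),np.sin(g)]);y=np.array([-np.sin(g),np.cos(g)])
k=np.array([650.68,0])
for ky in(-126,-128,-130):
    kn=k+n*-15+y*((ky)/np.cos(g)); h=kn+15*n+180*y; print('knob',kn,'hinge',h)
E
```

```text
[[ 472   10   14   13  130]
 [ 462   22   60   34 1499]] [[478.10769231  14.71538462]
 [491.7951968   38.73849233]]
[ 640.16863189 -109.7250182   258.0189278 ]
[ 640.99133241 -129.77963965  272.96880458]
[ 632.07158424 -131.92043036  286.17339044] [ 632.82677483 -131.76697985  285.67995547]
[ 632.06059943 -131.65265822  298.54189355] [ 639.84958181 -130.06291669  293.77603834]
[ 632.03766329 -131.09355371  263.59747254] [ 631.89331136 -131.12328951  263.70274854]
knob [ 640.86150236 -126.61482771] hinge [648.47096409  53.84873119]
knob [ 640.94354834 -128.61482771] hinge [648.55301006  51.84873119]
knob [ 641.02559432 -130.61482771] hinge [648.63505604  49.84873119]
```

```bash
python3 - <<'E'
from h import *
s=read_state()
for p in([480,-250,380],[641,-129.5,370]):print(totool(s,p,down(.041)))
E
```

```text
(array([-13.02,   1.86,  -3.41]), array([-0.002, -0.017, -0.876]))
(array([  0.52,  11.61, -14.68]), array([-0.002, -0.017, -0.876]))
```

Emit:
{"fn": "servo_tool", "kwargs": {
  "commands": [
    [-4, 0.6, -1, 0, 0, -0.1],
    [-8, 1.2, -2, 0, 0, -0.25],
    [-12, 1.8, -3.4, 0, 0, -0.4],
    [-13, 1.9, -3.4, 0, 0, -0.55],
    [-13, 1.9, -3.4, 0, -0.02, -0.7],
    [-13, 1.9, -3.4, 0, -0.02, -0.88],
    [-13, 1.9, -3.4, 0, -0.02, -0.88],
    [-13, 1.9, -3.4, 0, -0.02, -0.88],
    [-13, 1.9, -3.4, 0, -0.02, -0.88],
    [-13, 1.9, -3.4, 0, -0.02, -0.88]
  ]
}}

```text
time_s: 3.75
tcp_pos: [480.9, -248.5, 382.8]
orientation: [0.511, 0.488, 0.509, -0.491]
ft_force: [0.2, -0.5, 0.2]
gripper_width: 88.2
```

```bash
python3 - <<'E'
from h import *
s=read_state();print(s['joint_pos'],TR(s).round(2))
print(totool(s,[641,-129.5,350],down(.041)))
E
```

```text
[ 0.678313    0.24580931 -0.35213346  1.62506179  0.09386456  1.28486705
  0.35021639] [[-0.    1.    0.04]
 [-0.01  0.04 -1.  ]
 [-1.   -0.    0.01]]
(array([  3.2 ,  16.48, -11.26]), array([-0.   ,  0.006,  0.001]))
```

Emit:
{"fn": "servo_tool", "kwargs": {
  "commands": [
    [0, 4, -2.8, 0, 0, 0],
    [0, 8, -5.6, 0, 0, 0],
    [0, 12, -8.4, 0, 0, 0],
    [1.5, 16.5, -11.3, 0, 0.006, 0],
    [3.2, 16.5, -11.3, 0, 0.006, 0],
    [3.2, 16.5, -11.3, 0, 0.006, 0],
    [3.2, 16.5, -11.3, 0, 0.006, 0]
  ]
}}

```text
time_s: 4.45
tcp_pos: [639.3, -131.4, 349.0]
orientation: [0.508, 0.49, 0.51, -0.491]
ft_force: [0.7, -1.4, 0.4]
gripper_width: 88.0
```

```bash
python3 - <<'E'
from h import *
c=save('wrist','w3.png');s=read_state();print(s['tcp_pos'],s['joint_pos'],TR(s).round(3))
print(totool(s,[641,-129.5,256],down(.041)))
E
```

```text
[ 639.52482534 -131.64050893  349.48439729] [ 0.39791508  0.48977317 -0.3982184   1.37315218  0.18817113  1.318022
  0.0317383 ] [[-0.002  0.999  0.037]
 [ 0.001  0.037 -0.999]
 [-1.    -0.002 -0.001]]
(array([ 9.35,  0.17, -0.19]), array([-0.004, -0.001,  0.002]))
```

View pics/w3.png

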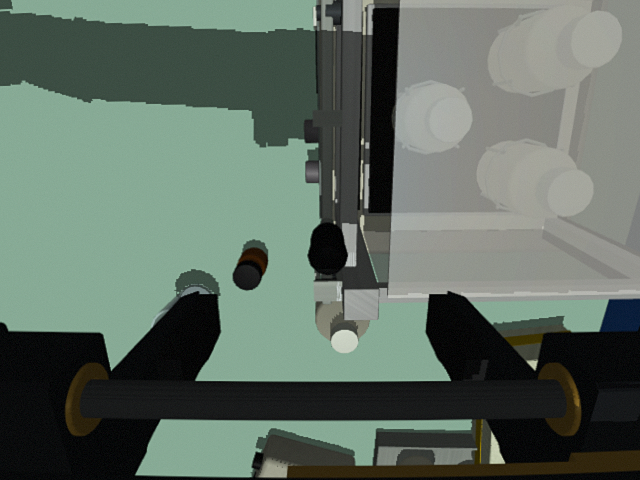

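```bash
python3 - <<'E'
from h import *
c=load('w3');m=(c['color'].max(2)<28).astype(np.uint8);k=np.zeros_like(m);k[205:285,295:360]=m[205:285,295:360]
N,l,st,ce=cv2.connectedComponentsWithStats(k);print(st[1:])
cn=max(cv2.findContours(k,cv2.RETR_EXTERNAL,2)[0],key=cv2.contourArea);x,y,w,h=cv2.boundingRect(cn);print(onz(c,x+w/2,y+h-w/2,295),w)
E
```

```text
[[ 358  205    2    5   10]
 [ 308  222   39   54 1563]
 [ 316  277   21    3   29]]
[ 642.27090279 -126.68578265  295.        ] 39
```

Emit:
{"fn": "servo_tool", "kwargs": {
  "commands": [
    [3, 0.1, -0.2, 0, 0, 0],
    [6, 0.1, -0.2, 0, 0, 0],
    [8, 0.1, -0.2, 0, 0, 0],
    [9.3, 0.1, -0.2, 0, 0, 0],
    [9.3, 0.1, -0.2, 0, 0, 0],
    [9.3, 0.1, -0.2, 0, 0, 0],
    [9.3, 0.1, -0.2, 0, 0, 0]
  ]
}}

```text
time_s: 5.2
tcp_pos: [641.6, -127.6, 256.0]
orientation: [0.509, 0.49, 0.511, -0.49]
ft_force: [0.2, -0.1, -0.7]
gripper_width: 87.9
```

Emit:
{"fn": "servo_tool", "kwargs": {
  "commands": [
    [0, 0, 0, 0, 0, 0],
    [0, 0, 0, 0, 0, 0],
    [0, 0, 0, 0, 0, 0],
    [0, 0, 0, 0, 0, 0],
    [0, 0, 0, 0, 0, 0],
    [0, 0, 0, 0, 0, 0],
    [0, 0, 0, 0, 0, 0],
    [0, 0, 0, 0, 0, 0]
  ],
  "hand": -1
}}

```text
time_s: 6.0
tcp_pos: [640.8, -127.2, 254.1]
orientation: [0.508, 0.49, 0.512, -0.49]
ft_force: [0.3, 1.3, 0.4]
gripper_width: 26.2
```

```bash
python3 - <<'E'
from h import *
s=read_state();print(s['tcp_pos'],s['ft_force'],s['wrist_torque'],s['gripper_width'],TR(s).round(3))
E
```

```text
[ 640.75543053 -127.23304717  254.0951284 ] [0.26997533 1.26387913 0.38524891] [-0.01742657 -0.02143022 -0.03909577] 26.19938045098658 [[-0.005  0.999  0.04 ]
 [ 0.004  0.04  -0.999]
 [-1.    -0.004 -0.004]]
```

Emit:
{"fn": "servo_tool", "kwargs": {
  "commands": [
    [0, 0, 0, 0, 0, 0],
    [0, 0, 0, 0, 0, 0],
    [0, 0, 0, 0, 0, 0],
    [0, 0, 0, 0, 0, 0]
  ],
  "hand": -1
}}

```text
time_s: 6.4
tcp_pos: [640.8, -127.2, 254.1]
orientation: [0.508, 0.49, 0.512, -0.49]
ft_force: [0.4, 0.4, -0.1]
gripper_width: 20.3
```

```bash
python3 - <<'E'
from h import *
for i in range(4):
  s=read_state();print(s['tcp_pos'],s['ft_force'],s['wrist_torque'],s['gripper_width'])
E
```

```text
[ 640.77689577 -127.22655134  254.10346318] [ 0.38005251  0.38817117 -0.06509307] [ 0.00764695 -0.15907208 -0.04026427] 20.29594804333014
[ 640.77689577 -127.22655134  254.10346318] [ 0.38005251  0.38817117 -0.06509307] [ 0.00764695 -0.15907208 -0.04026427] 20.29594804333014
[ 640.77689577 -127.22655134  254.10346318] [ 0.38005251  0.38817117 -0.06509307] [ 0.00764695 -0.15907208 -0.04026427] 20.29594804333014
[ 640.77689577 -127.22655134  254.10346318] [ 0.38005251  0.38817117 -0.06509307] [ 0.00764695 -0.15907208 -0.04026427] 20.29594804333014
```

Emit:
{"fn": "servo_tool", "kwargs": {
  "commands": [
    [0, 0, 0, 0, 0, 0],
    [0, 0, 0, 0, 0, 0],
    [0, 0, 0, 0, 0, 0],
    [0, 0, 0, 0, 0, 0]
  ],
  "hand": -1
}}

```text
time_s: 6.8
tcp_pos: [640.8, -127.2, 254.1]
orientation: [0.508, 0.49, 0.512, -0.49]
ft_force: [1.0, -0.1, -0.3]
gripper_width: 19.9
```

```bash
python3 - <<'E'
from h import *
c=save('wrist','w4.png');c=save('side','s4.png')
a=c['color'][150:370,280:540,::-1];cv2.imwrite('pics/s4c.png',cv2.resize(a,None,fx=2.7,fy=2.7,interpolation=cv2.INTER_CUBIC))
s=read_state();print(s['tcp_pos'],s['ft_force'],s['wrist_torque'],s['gripper_width'])
E
```

```text
[ 640.77581554 -127.22192663  254.14344228] [-0.30256522 -0.38786769 -0.84021605] [-0.02824265 -0.1437069   0.03946772] 19.778139673178465
```

View pics/w4.png

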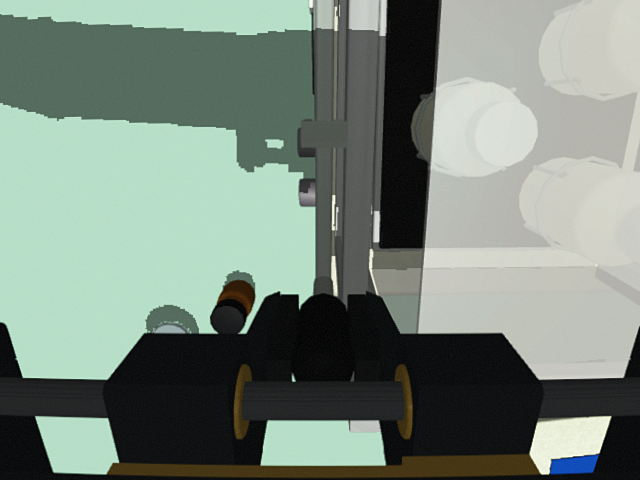

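View pics/s4c.png

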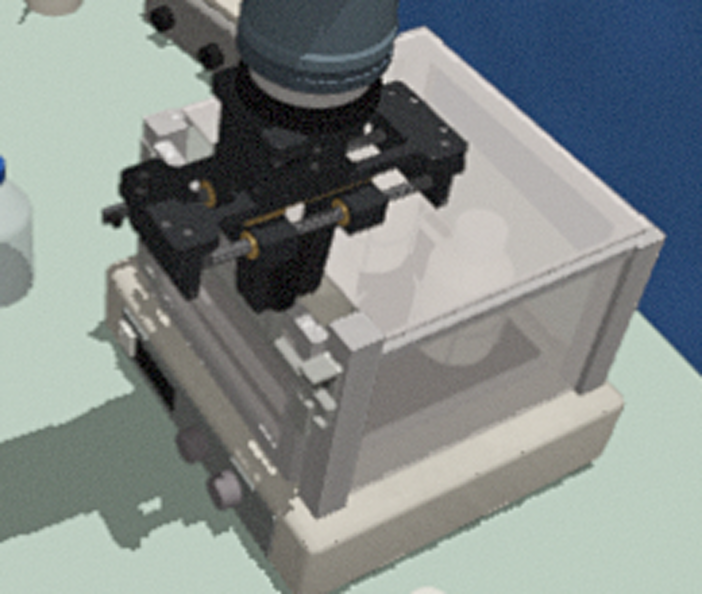

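Emit:
{"fn": "servo_tool", "kwargs": {
  "commands": [
    [-0.07, 0, -0.02, 0, -0.005, 0],
    [-0.14, 0, -0.04, 0, -0.01, 0],
    [-0.21, 0, -0.06, 0, -0.015, 0],
    [-0.28, 0, -0.08, 0, -0.02, 0],
    [-0.35, 0, -0.1, 0, -0.025, 0],
    [-0.42, 0, -0.13, 0, -0.03, 0],
    [-0.49, 0, -0.15, 0, -0.035, 0],
    [-0.56, 0, -0.17, 0, -0.04, 0],
    [-0.56, 0, -0.17, 0, -0.04, 0],
    [-0.56, 0, -0.17, 0, -0.04, 0]
  ]
}}

```text
time_s: 7.9
tcp_pos: [640.8, -125.5, 259.8]
orientation: [0.518, 0.48, 0.502, -0.5]
ft_force: [0.7, -0.5, -2.2]
gripper_width: 20.2
```

```bash
cat > st.py <<'E'
from h import *
s=read_state();R=TR(s);print(s['time_s'],s['tcp_pos'].round(2),'F',s['ft_force'].round(2),'M',s['wrist_torque'].round(3),s['gripper_width'].round(2),'tilt',np.round(np.arcsin(R[1,0]),4),'yaw',np.round(np.arctan2(R[1,1],R[0,1]),4))
E
python3 st.py
```

```text
Traceback (most recent call last):
  File "st.py", line 2, in <module>
    s=read_state();R=TR(s);print(s['time_s'],s['tcp_pos'].round(2),'F',s['ft_force'].round(2),'M',s['wrist_torque'].round(3),s['gripper_width'].round(2),'tilt',np.round(np.arcsin(R[1,0]),4),'yaw',np.round(np.arctan2(R[1,1],R[0,1]),4))
                                                                                                                             ^^^^^^^^^^^^^^^^^^^^^^^^
AttributeError: 'float' object has no attribute 'round'
```

Emit:
{"fn": "servo_tool", "kwargs": {
  "commands": [
    [-0.06, 0, -0.02, 0, -0.004, 0],
    [-0.12, 0, -0.04, 0, -0.008, 0],
    [-0.18, 0, -0.06, 0, -0.012, 0],
    [-0.24, 0, -0.08, 0, -0.016, 0],
    [-0.24, 0, -0.08, 0, -0.016, 0],
    [-0.24, 0, -0.08, 0, -0.016, 0]
  ]
}}

```text
time_s: 8.5
tcp_pos: [640.7, -124.9, 261.7]
orientation: [0.522, 0.476, 0.498, -0.504]
ft_force: [1.4, -0.4, -6.4]
gripper_width: 20.1
```

```bash
sed -i "s/s\['gripper_width'\].round(2)/s['gripper_width']/" st.py; python3 st.py; python3 - <<'E'
from h import *
c=save('side','s5.png')
a=c['color'][230:330,360:460,::-1];cv2.imwrite('pics/s5c.png',cv2.resize(a,None,fx=6,fy=6,interpolation=cv2.INTER_CUBIC))
E
```

```text
8.5 [ 640.67 -124.89  261.71] F [ 1.36 -0.39 -6.45] M [-0.051 -0.59   0.013] 20.148013144378286 tilt -0.0521 yaw 0.0399
```

View pics/s5c.png

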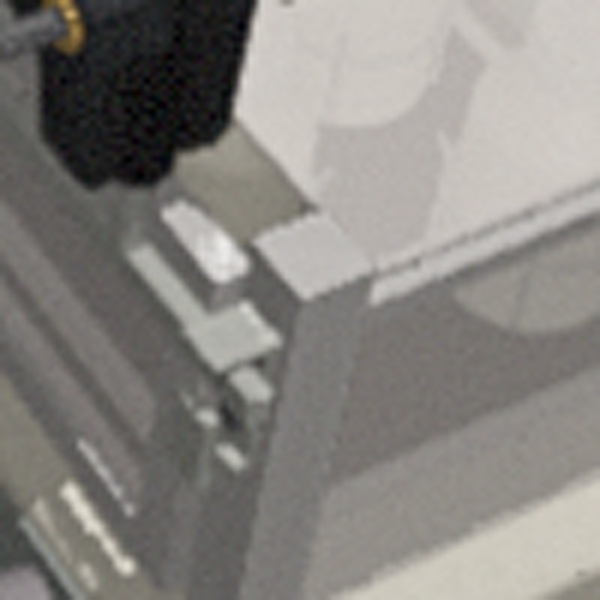

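Emit:
{"fn": "servo_tool", "kwargs": {
  "commands": [
    [0.05, 0, 0.02, 0, 0.004, 0],
    [0.05, 0, 0.02, 0, 0.004, 0],
    [0.05, 0, 0.02, 0, 0.004, 0]
  ]
}}

```text
time_s: 8.85
tcp_pos: [640.7, -124.9, 261.6]
orientation: [0.521, 0.477, 0.499, -0.503]
ft_force: [1.9, -0.4, -6.5]
gripper_width: 20.1
```

```bash
python3 st.py
```

```text
8.85 [ 640.67 -124.89  261.59] F [ 1.86 -0.36 -6.49] M [-0.048 -0.5   -0.05 ] 20.056487092741992 tilt -0.0479 yaw 0.0401
```

Emit:
{"fn": "servo_tool", "kwargs": {
  "commands": [
    [0.05, 0, 0.02, 0, 0.004, 0],
    [0.05, 0, 0.02, 0, 0.004, 0],
    [0.05, 0, 0.02, 0, 0.004, 0]
  ]
}}

```text
time_s: 9.15
tcp_pos: [640.7, -125.0, 261.3]
orientation: [0.52, 0.478, 0.5, -0.502]
ft_force: [0.3, 1.3, -3.9]
gripper_width: 20.4
```

```bash
python3 st.py
```

```text
9.15 [ 640.68 -125.01  261.26] F [ 0.28  1.34 -3.9 ] M [ 0.047 -0.4   -0.024] 20.380078460873413 tilt -0.0439 yaw 0.0401
```

Emit:
{"fn": "servo_tool", "kwargs": {
  "commands": [
    [0.05, 0, 0.02, 0, 0.004, 0],
    [0.05, 0, 0.02, 0, 0.004, 0],
    [0.05, 0, 0.02, 0, 0.004, 0]
  ]
}}

```text
time_s: 9.45
tcp_pos: [640.7, -125.1, 260.9]
orientation: [0.519, 0.479, 0.501, -0.501]
ft_force: [0.6, 1.0, -2.0]
gripper_width: 20.5
```

```bash
python3 st.py
```

```text
9.45 [ 640.73 -125.12  260.88] F [ 0.61  1.02 -2.01] M [ 0.129 -0.143  0.013] 20.451855002682453 tilt -0.0398 yaw 0.0403
```

Emit:
{"fn": "servo_tool", "kwargs": {
  "commands": [
    [0.05, 0, 0.02, 0, 0.004, 0],
    [0.05, 0, 0.02, 0, 0.004, 0],
    [0.05, 0, 0.02, 0, 0.004, 0]
  ]
}}

```text
time_s: 9.75
tcp_pos: [640.8, -125.4, 260.2]
orientation: [0.518, 0.48, 0.502, -0.5]
ft_force: [0.2, 0.8, -2.8]
gripper_width: 20.1
```

```bash
python3 st.py
```

```text
9.75 [ 640.76 -125.37  260.23] F [ 0.19  0.83 -2.8 ] M [ 0.257 -0.089 -0.03 ] 20.065889797988767 tilt -0.0358 yaw 0.0402
```

```bash
python3 - <<'E'
from h import *
c=load('s5')
P=lambda a,b:(360+a/6-.4,230+b/6-.4)
for n,p in (('lipL',(205,412)),('lipR',(232,457)),('hood front L corner',(205,370)),('hood front R',(280,345)),('bar end top near',(235,378)),('bar end top far R',(270,390))):
    print(n,*[(o,onplane(c,*P(*p),o).round(1)) for o in(-28,-25,-19)])
c=load('w1')
P=lambda col,r:(360+(640-r)/4-.4,col/4-.4)
for n,p,off in (('bar top front',(460,343),-19),('bar bot front',(470,372),-19),('bar topL',(250,327),-19),('bar botL',(250,362),-19),('lip lit top',(430,366),-23),('lip lit bot',(430,377),-27),('lip lit bot2',(385,376),-27),('hood ft',(400,300),-24)): print(n,onplane(c,*P(*p),off).round(1))
E
python3 - <<'E'
import cv2
a=cv2.imread('pics/w1.png')[85:125,425:465];cv2.imwrite('pics/w1d.png',cv2.rotate(cv2.resize(a,None,fx=14,fy=14,interpolation=cv2.INTER_NEAREST),cv2.ROTATE_90_COUNTERCLOCKWISE))
E
```

```text
lipL (-28, array([ 630.4, -188.2,  226.3])) (-25, array([ 633.2, -184.6,  220.8])) (-19, array([ 638.9, -177.4,  209.8]))
lipR (-28, array([ 630.9, -201.8,  222.9])) (-25, array([ 633.8, -198.4,  217.4])) (-19, array([ 639.5, -191.4,  206.3]))
hood front L corner (-28, array([ 630.3, -185.3,  240.3])) (-25, array([ 633.1, -181.7,  234.9])) (-19, array([ 638.8, -174.4,  224.1]))
hood front R (-28, array([ 631.3, -211.2,  277.7])) (-25, array([ 634.2, -207.8,  272.7])) (-19, array([ 639.9, -201. ,  262.6]))
bar end top near (-28, array([ 630.7, -197.3,  250. ])) (-25, array([ 633.6, -193.8,  244.7])) (-19, array([ 639.3, -186.7,  234.1]))
bar end top far R (-28, array([ 631.3, -210.9,  260.1])) (-25, array([ 634.2, -207.5,  254.9])) (-19, array([ 639.9, -200.7,  244.5]))
bar top front [ 639.5 -190.   221.3]
bar bot front [ 639.6 -192.5  212.5]
bar topL [ 637.6 -143.7  222.1]
bar botL [ 637.5 -142.9  211.6]
lip lit top [ 635.2 -183.3  217.2]
lip lit bot [ 631.2 -183.4  217.3]
lip lit bot2 [ 630.8 -173.4  216.8]
hood ft [ 633.9 -176.9  236.8]
```

View pics/w1d.png

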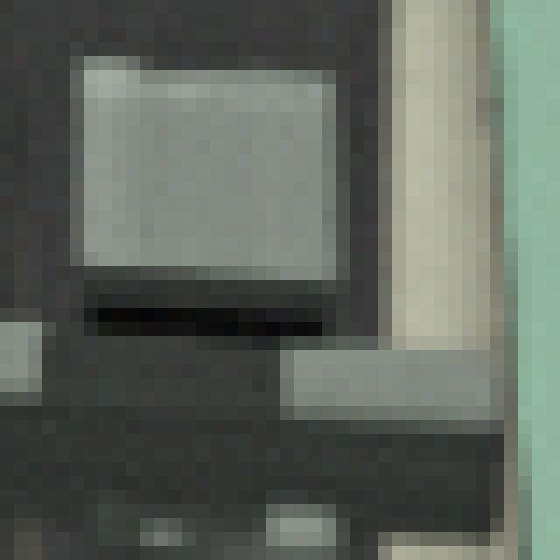

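```bash
python3 - <<'E'
from h import *
w=load('w2');s=load('s5');w1=load('w1')
P2=lambda col,r:(290+(599.5-r)/5-.5,col/5-.4)
PS=lambda a,b:(360+a/6-.4,230+b/6-.4)
def tri(*rays):
    A=np.zeros((3,3));b=np.zeros(3)
    for o,d in rays:
        d=d/np.linalg.norm(d);M=np.eye(3)-np.outer(d,d);A+=M;b+=M@o
    X=np.linalg.solve(A,b);return X,[np.linalg.norm(np.cross(X-o,d/np.linalg.norm(d))) for o,d in rays]
for n,p2,ps in(('hoodFR',(479,366),(205,370)),('lipFR',(487,520),(240,467)),('lipFR2',(487,520),(235,462)),('gate top FR corner',(238,277),(213,283)),('post top FR',(511,100),(305,302))):
    X,e=tri(ray(w,*P2(*p2)),ray(s,*PS(*ps)));n0=np.array([np.cos(.041),np.sin(.041),0]);print(n,X.round(1),np.round(e,1),'off',n0@X-n0@[650.68,0,0])
E
python3 - <<'E'
import cv2
a=cv2.imread('pics/s5.png')[275:320,380:425];cv2.imwrite('pics/s5d.png',cv2.resize(a,None,fx=13,fy=13,interpolation=cv2.INTER_NEAREST))
a=cv2.imread('pics/side0.png')[275:320,380:425];cv2.imwrite('pics/s0d.png',cv2.resize(a,None,fx=13,fy=13,interpolation=cv2.INTER_NEAREST))
E
```

```text
hoodFR [ 630.2 -185.5  240.2] [0.2 0.2] off -28.113291880960332
lipFR [ 647.6 -185.9  197.4] [3.9 3.9] off -10.737466894722502
lipFR2 [ 645.6 -185.8  199.8] [3.4 3.4] off -12.711323950150586
gate top FR corner [ 649.2 -158.1  237.1] [0.1 0.1] off -7.9171118810261305
post top FR [ 656.3 -187.8  257.5] [0.1 0.1] off -2.050919387496947
```

View pics/s5d.png

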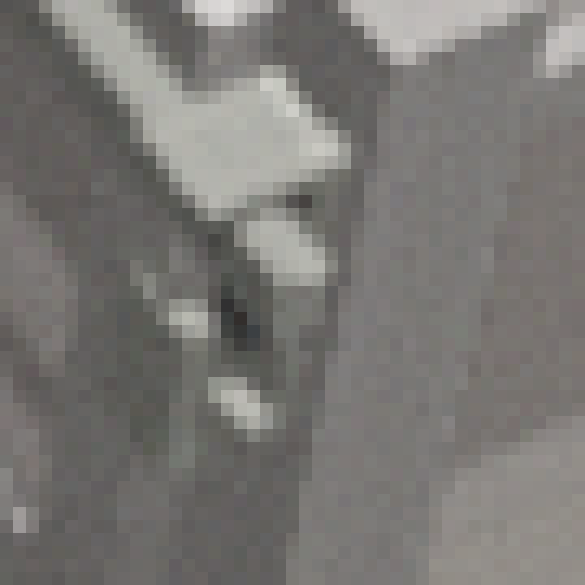

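View pics/s0d.png

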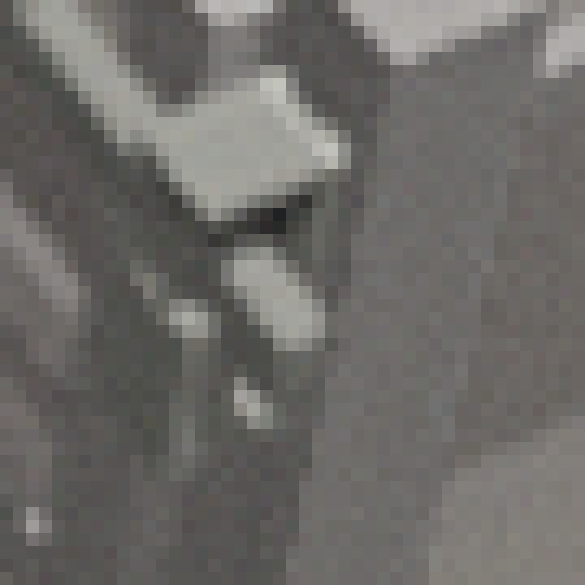

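```bash
python3 - <<'E'
from h import *
w=load('w2');s=load('s5')
P2=lambda col,r:(290+(599.5-r)/5-.5,col/5-.4)
PD=lambda a,b:(380+a/13-.5,275+b/13-.5)
def tri(*rays):
    A=np.zeros((3,3));b=np.zeros(3)
    for o,d in rays:
        d=d/np.linalg.norm(d);M=np.eye(3)-np.outer(d,d);A+=M;b+=M@o
    X=np.linalg.solve(A,b);return X,[np.linalg.norm(np.cross(X-o,d/np.linalg.norm(d))) for o,d in rays]
n0=np.array([np.cos(.041),np.sin(.041),0])
for n,p2,ps in(('hoodFR',(479,366),(212,222)),('hoodRR',(481,257),(350,160)),('lipFR',(487,521),(192,338)),('lipRR',(487,493),(214,322)),('lipFL',(335,523),(130,265)),('lowRR',(487,521),(275,430))):
    X,e=tri(ray(w,*P2(*p2)),ray(s,*PD(*ps)));print(n,X.round(1),np.round(e,1),'off',n0@X-n0@[650.68,0,0])
E
```

```text
hoodFR [ 634.6 -185.   236.7] [0.2 0.2] off -23.67582846526068
hoodRR [ 654.7 -183.8  237.3] [0.2 0.2] off -3.564633625028705
lipFR [ 634.9 -184.8  213.7] [0.5 0.5] off -23.35804384685855
lipRR [ 637.9 -184.7  215.3] [0.4 0.4] off -20.357682279913888
lipFL [ 636.4 -168.3  210.6] [0.7 0.7] off -21.1980166449041
lowRR [ 650.1 -185.6  195.1] [3.8 3.8] off -8.217238778169076
```

Emit:
{"fn": "servo_tool", "kwargs": {
  "commands": [
    [0.06, 0, 0.01, 0, 0, 0],
    [0.12, 0, 0.02, 0, 0, 0],
    [0.12, 0, 0.02, 0, 0, 0],
    [0.12, 0, 0.02, 0, 0, 0]
  ]
}}

```text
time_s: 10.15
tcp_pos: [640.8, -125.8, 259.0]
orientation: [0.518, 0.48, 0.502, -0.5]
ft_force: [-0.9, 1.0, -2.2]
gripper_width: 20.6
```

```bash
python3 st.py; cat > arc.py <<'E'
from h import *
import sys
H=np.array([648.5,53.6,0])
def rows(phis,drop=0):
    s=read_state();R=TR(s);p=s['tcp_pos'];c=p-H;c[2]=0
    for f in phis:
        Q=Ro.from_rotvec([0,0,-f]).as_matrix()
        d=R.T@(Q@c-c)/10; rv=Ro.from_matrix(R.T@Q@R).as_rotvec()
        print(round(f,3),np.round(d,2).tolist(),np.round(rv,3).tolist())
rows(eval(sys.argv[1]))
E
python3 arc.py "np.arange(.01,.13,.01)"
```

```text
10.15 [ 640.78 -125.82  259.01] F [-0.9   0.99 -2.22] M [ 0.275 -0.082  0.029] 20.56453129745313 tilt -0.0361 yaw 0.0401
0.01 [0.0, -0.18, -0.02] [0.01, 0.0, -0.0]
0.02 [0.0, -0.36, -0.03] [0.02, 0.0, -0.001]
0.03 [0.0, -0.54, -0.05] [0.03, 0.0, -0.001]
0.04 [0.0, -0.71, -0.07] [0.04, 0.0, -0.001]
0.05 [0.0, -0.89, -0.1] [0.05, 0.0, -0.002]
0.06 [0.0, -1.07, -0.12] [0.06, 0.0, -0.002]
0.07 [0.0, -1.25, -0.15] [0.07, 0.0, -0.003]
0.08 [-0.0, -1.43, -0.18] [0.08, 0.0, -0.003]
0.09 [-0.0, -1.6, -0.21] [0.09, 0.0, -0.003]
0.1 [-0.0, -1.78, -0.24] [0.1, 0.0, -0.004]
0.11 [-0.0, -1.96, -0.27] [0.11, 0.0, -0.004]
0.12 [-0.0, -2.13, -0.31] [0.12, 0.001, -0.004]
```

Emit:
{"fn": "servo_tool", "kwargs": {
  "commands": [
    [0, -0.06, 0, 0.003, 0, 0],
    [0, -0.12, -0.01, 0.007, 0, 0],
    [0, -0.18, -0.02, 0.01, 0, 0],
    [0, -0.24, -0.02, 0.013, 0, 0],
    [0, -0.3, -0.03, 0.017, 0, 0],
    [0, -0.36, -0.03, 0.02, 0, -0.001],
    [0, -0.36, -0.03, 0.02, 0, -0.001]
  ]
}}

```text
time_s: 10.85
tcp_pos: [637.0, -125.6, 259.0]
orientation: [0.513, 0.485, 0.497, -0.505]
ft_force: [0.2, 1.2, -1.1]
gripper_width: 19.8
```

```bash
python3 st.py
```

```text
10.85 [ 637.02 -125.61  258.99] F [ 0.23  1.19 -1.08] M [ 0.33  -0.124 -0.031] 19.82737827690557 tilt -0.0361 yaw 0.02
```

Emit:
{"fn": "servo_tool", "kwargs": {
  "commands": [
    [0, -0.06, 0, 0.003, 0, 0],
    [0, -0.12, -0.01, 0.007, 0, 0],
    [0, -0.18, -0.02, 0.01, 0, 0],
    [0, -0.24, -0.03, 0.013, 0, 0],
    [0, -0.3, -0.04, 0.017, 0, 0],
    [0, -0.36, -0.05, 0.02, 0, -0.001],
    [0, -0.36, -0.05, 0.02, 0, -0.001]
  ]
}}

```text
time_s: 11.55
tcp_pos: [633.4, -125.3, 259.0]
orientation: [-0.508, -0.49, -0.492, 0.51]
ft_force: [-0.5, 0.7, -2.1]
gripper_width: 20.2
```

```bash
python3 st.py
```

```text
11.55 [ 633.39 -125.34  258.98] F [-0.53  0.7  -2.05] M [ 0.249 -0.134 -0.026] 20.221821637240733 tilt -0.0362 yaw -0.0002
```

Emit:
{"fn": "servo_tool", "kwargs": {
  "commands": [
    [0, -0.09, -0.01, 0.005, 0, 0],
    [0, -0.18, -0.02, 0.01, 0, 0],
    [0, -0.27, -0.03, 0.015, 0, 0],
    [0, -0.36, -0.05, 0.02, 0, 0],
    [0, -0.54, -0.08, 0.03, 0, -0.001],
    [0, -0.72, -0.11, 0.04, 0, -0.001],
    [0, -0.9, -0.14, 0.05, 0, -0.002],
    [0, -1.07, -0.17, 0.06, 0, -0.002],
    [0, -1.25, -0.21, 0.07, 0, -0.003],
    [0, -1.43, -0.25, 0.08, 0, -0.003],
    [0, -1.6, -0.29, 0.09, 0, -0.003],
    [0, -1.6, -0.29, 0.09, 0, -0.003]
  ]
}}

```text
time_s: 12.75
tcp_pos: [617.2, -123.0, 259.1]
orientation: [-0.484, -0.511, -0.469, 0.533]
ft_force: [-0.7, -3.2, 1.0]
gripper_width: 20.2
```

```bash
python3 st.py;  python3 - <<'E'
from h import *
c=save('side','s6.png')
a=c['color'][170:350,290:490,::-1];cv2.imwrite('pics/s6c.png',cv2.resize(a,None,fx=3.3,fy=3.3,interpolation=cv2.INTER_CUBIC))
E
python3 arc.py "np.arange(.05,.61,.05)"
```

```text
12.75 [ 617.16 -122.97  259.06] F [-0.71 -3.19  1.05] M [-0.587  0.011 -0.066] 20.156213493866453 tilt -0.0368 yaw -0.091
0.05 [0.0, -0.89, -0.1] [0.05, 0.0, -0.002]
0.1 [-0.0, -1.78, -0.24] [0.1, 0.0, -0.004]
0.15 [-0.0, -2.65, -0.43] [0.15, 0.001, -0.006]
0.2 [-0.01, -3.52, -0.66] [0.2, 0.001, -0.007]
0.25 [-0.01, -4.37, -0.93] [0.25, 0.001, -0.009]
0.3 [-0.02, -5.21, -1.25] [0.3, 0.001, -0.011]
0.35 [-0.03, -6.03, -1.6] [0.35, 0.002, -0.013]
0.4 [-0.04, -6.84, -2.0] [0.4, 0.002, -0.015]
0.45 [-0.05, -7.62, -2.44] [0.45, 0.002, -0.017]
0.5 [-0.07, -8.38, -2.91] [0.5, 0.002, -0.019]
0.55 [-0.08, -9.12, -3.43] [0.55, 0.003, -0.021]
0.6 [-0.1, -9.82, -3.98] [0.6, 0.003, -0.022]
```

View pics/s6c.png

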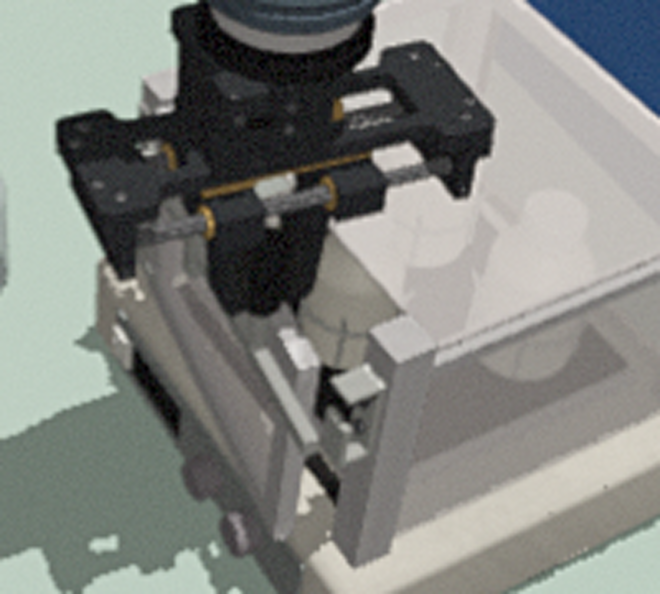

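Emit:
{"fn": "servo_tool", "kwargs": {
  "commands": [
    [0, -0.36, 0.02, 0.02, 0, -0.001],
    [0, -0.89, 0, 0.05, 0, -0.002],
    [0, -1.78, -0.14, 0.1, 0, -0.004],
    [0, -2.65, -0.33, 0.15, 0, -0.006],
    [-0.01, -3.52, -0.56, 0.2, 0, -0.007],
    [-0.01, -4.37, -0.83, 0.25, 0, -0.009],
    [-0.02, -5.21, -1.15, 0.3, 0, -0.011],
    [-0.03, -6.03, -1.5, 0.35, 0, -0.013],
    [-0.04, -6.84, -1.9, 0.4, 0, -0.015],
    [-0.05, -7.3, -2.17, 0.43, 0, -0.016],
    [-0.05, -7.62, -2.34, 0.45, 0, -0.017],
    [-0.05, -7.62, -2.34, 0.45, 0, -0.017]
  ]
}}

```text
time_s: 14.0
tcp_pos: [543.6, -90.9, 259.0]
orientation: [-0.353, -0.603, -0.343, 0.628]
ft_force: [1.7, 1.1, -2.3]
gripper_width: 20.2
```

```bash
python3 st.py; python3 arc.py "np.arange(.05,.61,.05)"
```

```text
14.0 [543.55 -90.87 259.  ] F [ 1.7   1.06 -2.26] M [ 0.35  -0.452 -0.136] 20.19999880795308 tilt -0.0296 yaw -0.54
0.05 [0.0, -0.89, -0.1] [0.05, 0.0, -0.002]
0.1 [-0.0, -1.77, -0.25] [0.1, 0.001, -0.004]
0.15 [-0.0, -2.64, -0.43] [0.15, 0.001, -0.006]
0.2 [-0.01, -3.5, -0.67] [0.2, 0.001, -0.007]
0.25 [-0.01, -4.35, -0.94] [0.25, 0.001, -0.009]
0.3 [-0.02, -5.19, -1.26] [0.3, 0.002, -0.011]
0.35 [-0.03, -6.0, -1.62] [0.35, 0.002, -0.013]
0.4 [-0.04, -6.8, -2.02] [0.4, 0.002, -0.015]
0.45 [-0.05, -7.58, -2.45] [0.45, 0.002, -0.017]
0.5 [-0.07, -8.34, -2.93] [0.5, 0.003, -0.019]
0.55 [-0.08, -9.07, -3.44] [0.55, 0.003, -0.021]
0.6 [-0.1, -9.77, -3.99] [0.6, 0.003, -0.022]
```

Emit:
{"fn": "servo_tool", "kwargs": {
  "commands": [
    [0, -0.36, -0.03, 0.02, 0, -0.001],
    [0, -0.89, -0.1, 0.05, 0, -0.002],
    [0, -1.77, -0.25, 0.1, 0, -0.004],
    [0, -2.64, -0.43, 0.15, 0, -0.006],
    [-0.01, -3.5, -0.67, 0.2, 0, -0.007],
    [-0.01, -4.35, -0.94, 0.25, 0, -0.009],
    [-0.02, -5.19, -1.26, 0.3, 0, -0.011],
    [-0.03, -6.0, -1.62, 0.35, 0, -0.013],
    [-0.04, -6.8, -2.02, 0.4, 0, -0.015],
    [-0.05, -7.27, -2.27, 0.43, 0, -0.016],
    [-0.05, -7.58, -2.45, 0.45, 0, -0.017],
    [-0.05, -7.58, -2.45, 0.45, 0, -0.017]
  ]
}}

```text
time_s: 15.2
tcp_pos: [492.5, -30.8, 259.2]
orientation: [-0.205, -0.664, -0.2, 0.69]
ft_force: [5.0, 3.0, -3.9]
gripper_width: 20.8
```

```bash
python3 st.py; python3 arc.py "np.arange(.05,.61,.05)"; python3 - <<'E'
from h import *
print(read_state()['joint_pos']);save('side','s7.png');save('top','t7.png')
E
```

```text
15.2 [492.5  -30.84 259.2 ] F [ 4.96  3.02 -3.95] M [ 0.464 -1.036 -0.092] 20.825086880885337 tilt -0.0178 yaw -0.9907
0.05 [-0.0, -0.88, -0.1] [0.05, 0.0, -0.002]
0.1 [-0.0, -1.76, -0.24] [0.1, 0.0, -0.004]
0.15 [-0.01, -2.62, -0.42] [0.15, 0.0, -0.006]
0.2 [-0.01, -3.48, -0.65] [0.2, 0.001, -0.007]
0.25 [-0.02, -4.33, -0.92] [0.25, 0.001, -0.009]
0.3 [-0.03, -5.16, -1.23] [0.3, 0.001, -0.011]
0.35 [-0.04, -5.97, -1.58] [0.35, 0.001, -0.013]
0.4 [-0.05, -6.77, -1.97] [0.4, 0.001, -0.015]
0.45 [-0.07, -7.54, -2.41] [0.45, 0.001, -0.017]
0.5 [-0.08, -8.29, -2.88] [0.5, 0.002, -0.019]
0.55 [-0.1, -9.02, -3.38] [0.55, 0.002, -0.021]
0.6 [-0.11, -9.72, -3.93] [0.6, 0.002, -0.022]
[ 0.17320278  0.27721256 -0.25354192  1.8856116   0.09842079  1.02377949
 -1.11562271]
```

View pics/s7.png

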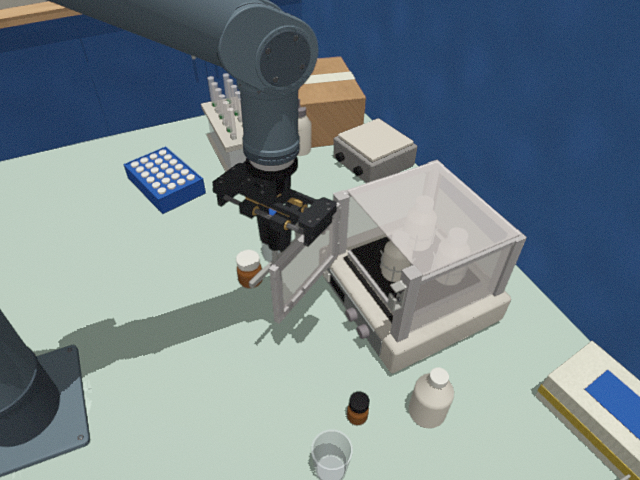

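View pics/t7.png

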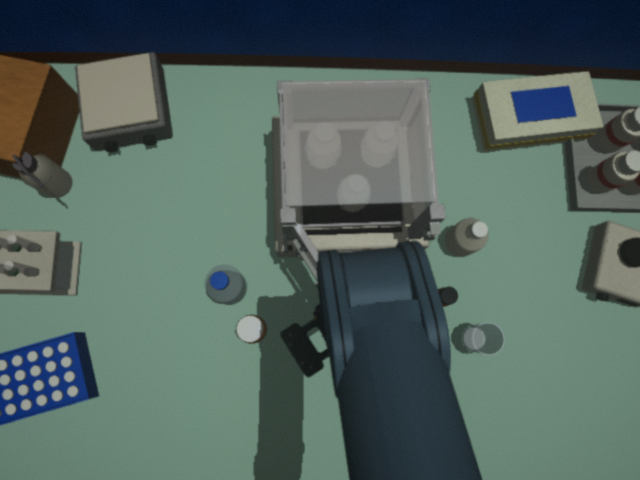

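Emit:
{"fn": "servo_tool", "kwargs": {
  "commands": [
    [0, -0.36, -0.07, 0.02, 0, -0.001],
    [0, -0.88, -0.18, 0.05, 0, -0.002],
    [0, -1.76, -0.36, 0.1, 0, -0.004],
    [-0.01, -2.62, -0.54, 0.15, 0, -0.006],
    [-0.01, -3.48, -0.77, 0.2, 0, -0.007],
    [-0.02, -4.33, -1.04, 0.25, 0, -0.009],
    [-0.03, -5.16, -1.35, 0.3, 0, -0.011],
    [-0.03, -5.65, -1.56, 0.33, 0, -0.012],
    [-0.04, -6.13, -1.77, 0.36, 0, -0.013],
    [-0.04, -6.5, -1.95, 0.38, 0, -0.014],
    [-0.05, -6.77, -2.09, 0.4, 0, -0.015],
    [-0.05, -6.77, -2.09, 0.4, 0, -0.015]
  ]
}}

```text
time_s: 16.5
tcp_pos: [473.0, 36.3, 259.1]
orientation: [-0.064, -0.69, -0.063, 0.718]
ft_force: [5.4, -0.6, -3.8]
gripper_width: 20.0
```

```bash
python3 st.py; python3 arc.py "np.arange(.01,.05,.01)"
```

```text
16.5 [472.98  36.33 259.14] F [ 5.44 -0.57 -3.85] M [ 0.121 -1.151 -0.04 ] 19.993268781105225 tilt -0.0048 yaw -1.3919
0.01 [-0.0, -0.18, -0.02] [0.01, 0.0, -0.0]
0.02 [-0.0, -0.35, -0.03] [0.02, 0.0, -0.001]
0.03 [-0.0, -0.53, -0.05] [0.03, 0.0, -0.001]
0.04 [-0.0, -0.7, -0.07] [0.04, 0.0, -0.002]
```

Emit:
{"fn": "servo_tool", "kwargs": {
  "commands": [
    [0, -0.18, -0.05, 0.01, 0, 0],
    [0, -0.35, -0.1, 0.02, 0, -0.001],
    [0, -0.53, -0.12, 0.03, 0, -0.001],
    [0.1, -0.53, -0.1, 0.03, 0.007, -0.001],
    [0.2, -0.53, -0.07, 0.03, 0.014, -0.001],
    [0.3, -0.53, -0.04, 0.03, 0.021, -0.001],
    [0.4, -0.53, -0.01, 0.03, 0.028, -0.001],
    [0.45, -0.53, 0, 0.03, 0.032, -0.001],
    [0.45, -0.53, 0, 0.03, 0.032, -0.001],
    [0.45, -0.53, 0, 0.03, 0.032, -0.001]
  ]
}}

```text
time_s: 17.5
tcp_pos: [471.2, 41.2, 254.5]
orientation: [-0.052, -0.702, -0.054, 0.708]
ft_force: [6.9, 0.9, -3.0]
gripper_width: 20.3
```

```bash
python3 st.py
```

```text
17.5 [471.19  41.18 254.47] F [ 6.85  0.87 -3.  ] M [ 0.029 -1.343 -0.045] 20.28758018745496 tilt 0.0014 yaw -1.4211
```

Emit:
{"fn": "servo_tool", "kwargs": {
  "commands": [
    [0.03, 0, -0.05, 0, 0.002, 0],
    [0.06, 0, -0.1, 0, 0.004, 0],
    [0.06, 0, -0.1, 0, 0.004, 0]
  ]
}}

```text
time_s: 17.8
tcp_pos: [471.1, 41.2, 253.9]
orientation: [-0.052, -0.703, -0.054, 0.708]
ft_force: [-0.3, -0.7, 4.4]
gripper_width: 20.2
```

```bash
python3 st.py
```

```text
17.8 [471.13  41.17 253.94] F [-0.34 -0.75  4.39] M [-0.011 -0.125  0.015] 20.239929219630394 tilt 0.0014 yaw -1.421
```

Emit:
{"fn": "servo_tool", "kwargs": {
  "commands": [
    [0, 0, 0, 0, 0, 0],
    [0, 0, 0, 0, 0, 0],
    [0, 0, 0, 0, 0, 0],
    [0, 0, 0, 0, 0, 0],
    [0, 0, 0, 0, 0, 0],
    [0, 0, 0, 0, 0, 0],
    [0, 0, 0, 0, 0, 0],
    [0, 0, 0, 0, 0, 0],
    [0, 0, 0, 0, 0, 0],
    [0, 0, 0, 0, 0, 0]
  ],
  "hand": 1
}}

```text
time_s: 18.8
tcp_pos: [471.5, 41.3, 253.7]
orientation: [-0.052, -0.703, -0.054, 0.707]
ft_force: [-0.1, 0.1, 1.5]
gripper_width: 88.4
```

```bash
python3 st.py; python3 - <<'E'
from h import *
save('wrist','w8.png')
E
```

```text
18.8 [471.54  41.25 253.68] F [-0.07  0.09  1.53] M [ 0.051  0.031 -0.018] 88.4116295379152 tilt 0.0016 yaw -1.4209
```

View pics/w8.png

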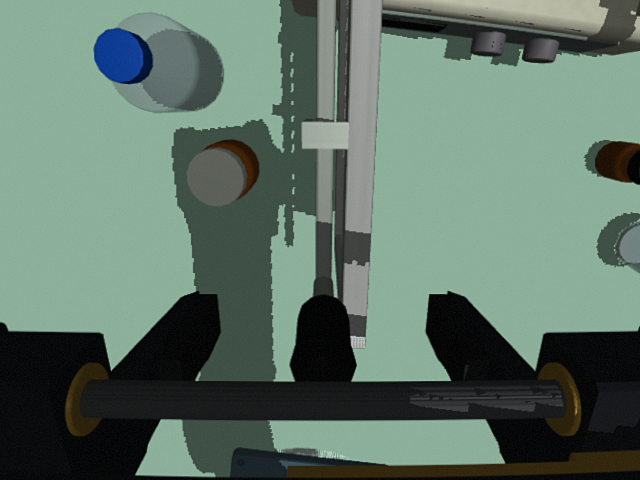

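Released, with the knob clear of both fingers. Next, retreat straight up, then move back to the right.

Emit:
{"fn": "servo_tool", "kwargs": {
  "commands": [
    [-2, 0, 0, 0, 0, 0],
    [-5, 0, 0, 0, 0, 0],
    [-9, 0, 0, 0, 0, 0],
    [-13, 0, 0, 0, 0, 0],
    [-14, 0, 0, 0, 0, 0],
    [-14, 6, 0, 0, 0, 0],
    [-14, 12, 0, 0, 0, 0],
    [-14, 20, 0, 0, 0, 0],
    [-14, 25, 0, 0, 0, 0],
    [-14, 25, 0, 0, 0, 0],
    [-14, 25, 0, 0, 0, 0]
  ]
}}

```text
time_s: 19.95
tcp_pos: [508.3, -214.0, 391.7]
orientation: [-0.049, -0.702, -0.049, 0.708]
ft_force: [0.2, 0.2, -0.6]
gripper_width: 88.1
```

```bash
python3 st.py; python3 - <<'E'
from h import *
save('side','s9.png');save('top','t9.png')
E
```

```text
19.95 [ 508.31 -214.    391.65] F [ 0.19  0.18 -0.64] M [0.067 0.018 0.01 ] 88.06481468906719 tilt -0.0015 yaw -1.4316
```

View pics/s9.png

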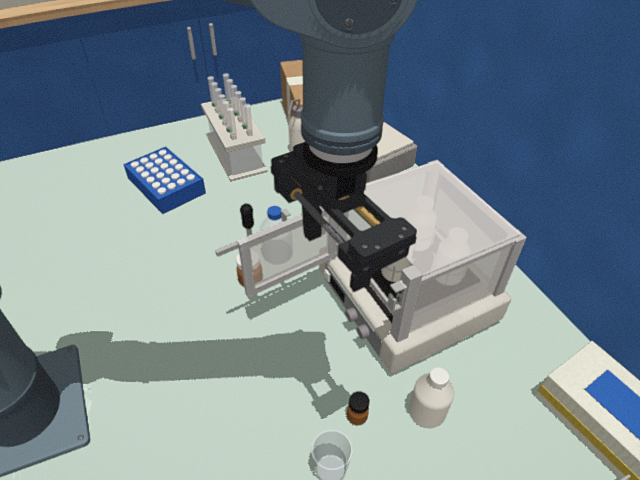

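View pics/t9.png

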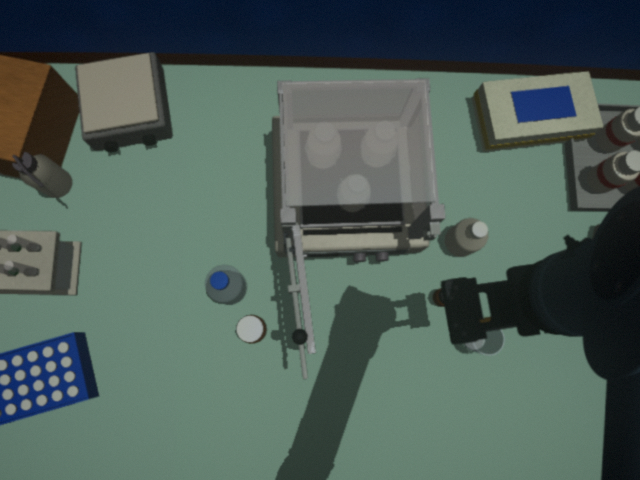

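```bash
python3 - <<'E'
from h import *
t=load('t9');a=t['color'][215:385,270:340,::-1];cv2.imwrite('pics/t9c.png',cv2.resize(a,None,fx=3.5,fy=3.5,interpolation=cv2.INTER_CUBIC))
s=load('s9');a=s['color'][190:330,205:345,::-1];cv2.imwrite('pics/s9c.png',cv2.resize(a,None,fx=4.2,fy=4.2,interpolation=cv2.INTER_CUBIC))
E
```

```text
(no output)
```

View pics/t9c.png

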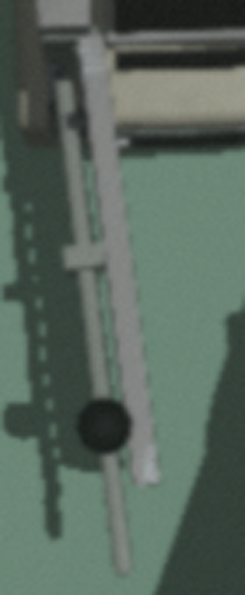

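View pics/s9c.png

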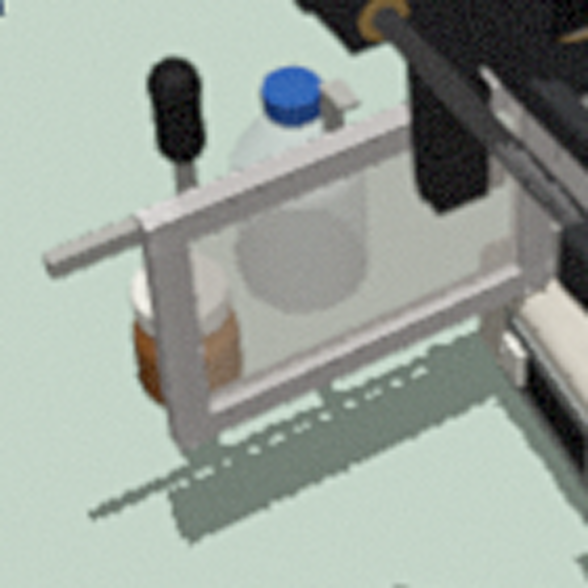

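```bash
python3 - <<'E'
from h import *
t=load('t9');t0=load('top0')
P=lambda a,b:(270+a/3.5-.4,215+b/3.5-.4)
A=onz(t,*P(113,150),235);B=onz(t,*P(157,480),235);print('gate inner edge',A,B)
d=(B-A);a=np.arctan2(d[0],-d[1]); # dir from hinge: shut (.041,-1)
sh=np.array([np.sin(.041),-np.cos(.041)]);print('angle',np.arccos(d[:2]@sh/np.linalg.norm(d[:2])))
# bar end under level assumption: top at z=221, bar length 200 from pivot
A=onz(t,*P(65,85),221);B=onz(t,*P(123,570),221);print('bar',A,B,np.linalg.norm(B-A)); K=onz(t,*P(104,425),295);print('knob',K)
# bench items shift: diff of images
g0=t0['color'].astype(int);g=t['color'].astype(int)
for n,b in(('flaskL',(205,262,246,306)),('jar',(234,312,268,346)),('flaskR',(452,214,492,256))):
    x0,y0,x1,y1=b;a_=cv2.cvtColor(t0['color'][y0:y1,x0:x1],7).astype(np.float32);b_=cv2.cvtColor(t['color'][y0:y1,x0:x1],7).astype(np.float32);print(n,cv2.phaseCorrelate(a_,b_))
E
```

```text
gate inner edge [591.89835625  41.0391436  235.        ] [444.82901735  19.38371818 235.        ]
angle 1.4656005034802078
bar [624.3088391  63.9019126 221.       ] [404.79100332  33.77749446 221.        ] 221.5751809108251
knob [468.76620904  42.71803846 295.        ]
flaskL ((0.4791127518408409, 0.55054886268735), 0.9740044728031865)
jar ((0.03434095783395463, 0.005157868364275231), 0.923226676237436)
flaskR ((-0.020958054541630133, 0.4953529863722963), 0.9859206120173136)
```

```bash
python3 -c "
from plant import *
print(close_job())"
```

```text
the job is handed in; nothing more can be done
None
```

The gate is open at about 1.47 rad (limit 1.35, stop at 1.5), the bar is back down in its guide, and the job is handed in. It took about 20 s of the 64 s allowed.

- **Latch:** I gripped the knob from above and lifted the bar until it touched the hood's pad, at about 6.5 N on the wrist. I worked that out to be about 3 N on the keeper; the post load itself was not measured. I then lowered the bar to the middle of the mouth and drew it out; the readings between steps showed only a few newtons.
- **Swing and release:** The gate went round to the stop at about 0.5 rad/s. I lowered the bar until the wrist felt it resting, let go and backed away.
- **Last checks:** In the final pictures the bar runs parallel to the gate's top. I judged its rest by that and the wrist force, and did not measure the latch angle. The wrist force was near zero and the gripper well clear.
- **Bench items:** The jar and both flasks moved less than a pixel in the top view. The vial and beaker looked unmoved in the side view, but I did not measure them.

**Disagreement:** My first picture estimate put the lip top at 217 mm, because I had assumed the wrong depth for it. The felt pad contact gave about 213 mm, and a two-camera measurement gave about 214 mm, so I used the felt value.

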